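# Dip the grease brush in the low pot and put it back in its rack

## Task

On the repair bench, take the round-handled brush out of the rack, dip it upright into the low, wide pot (not the tall tin) so that at least the lower half of its bristles is below the pot's rim for about half a second, then lower it back into the rack hole it came from and let go, so that it hangs upright from its disc. Do not drop the brush, and leave the pot, the tall tin and the scraper standing where they are.

Things in the scene. Friction and masses are not known exactly. Their poses are not given: they have to be found in the camera images.
- brush: Round brush, 0.1 kg, hanging bristles down in a rack hole. Origin: centre of the bristles' lower end, 15 mm above the bench; z up along the handle. Upward from it: grey bristles, 20 mm across, 0-36 mm; steel ferrule, 20 mm across, to 85; steel disc, 64 mm across, 85-89, resting on the rack's top; round wooden handle (grip it here), 22 mm across, 89-180.
- scraper: Bystander in the rack's other hole; disc and origin as the brush's, but a flat steel handle 34 x 10 mm, top 170 mm above the origin. The rack: fixed level green steel plate 220 x 90 mm on end legs, top 100 mm above the bench, two 40 mm through holes 120 mm apart along it; each tool hangs within 3 mm of its hole's middle and must rise over 85 mm to come out.
- pot: The pot to dip into: low, wide, open, empty plain steel pot without handles, standing loose on the bench (0.35 kg). Outer diameter 84 mm, inner 78 mm, height 55 mm, floor 5 mm thick. Origin: centre of its underside; z up; rim 55 mm above the origin.
- tin: Bystander: tall, narrow, open steel tin, outer diameter 64 mm, height 110 mm, standing loose on the bench; not to be dipped into. Origin: centre of its underside; z up.
Mind the look-alikes: they are no part of the job. What is shaped like the pot but red or turquoise is not meant. What is shaped like the brush but orange is not meant.

How it is judged:
On the way:
1. the brush is dipped upright (within 20 degrees) in the pot: its lower end at least 15 mm below the rim and within 29 mm of the pot's axis, for 0.3 s (z of brush in the frame of pot below 0.04 m and horizontal distance between brush and pot below 0.029 m and angle between brush's own z axis and vertical below 0.35 rad), for 0.3 s.
At the end, for the whole second after the job is handed in: The brush hangs again at rest in its own hole: its lower end within 20 mm of where it began and upright within 10 degrees; the pot and the tin stand upright (within 10 degrees) and, like the scraper, are within 30 mm of where they began (distance of brush from where it was at the start of the episode below 0.02 m and angle between each of brush, pot, tin's own z axis and vertical below 0.17 rad and linear speed of brush below 0.02 m/s and distance of each of pot, tin, scraper from where it was at the start of the episode below 0.03 m); the robot touches nothing.
It fails at once if the brush is dipped into the tall tin (z of brush in the frame of tin below 0.1 m and horizontal distance between brush and tin below 0.029 m).
It fails at once if the scraper or the tall tin is moved by more than 30 mm (distance of any of scraper, tin from where it was at the start of the episode above 0.03 m).
It fails at once if the brush is dropped (falls free at more than 0.8 m/s, about 35 mm of fall) (linear speed of brush above 0.8 m/s and contact force between brush and the fingers below 0.1 N).
It also fails if it takes over 48 s, if anything falls off the work surface, if the arm or the gripper's body presses on something with over 40 N, if the wrist force passes 120 N, or if a joint passes its speed limit or range.

## Robot

A 7-joint arm with a two-finger parallel gripper is mounted at the origin on the work surface. World frame = base frame: x ahead of the robot, y to its left, z up, the work surface at z = 0. Lengths are in m, angles in rad, forces in N, time in s.
With the tool pointing down it reaches from about 0.35 to 0.9 m from the base axis. Payload 7.2 kg.
Tool frame: the origin (TCP) lies midway between the tips of the shut fingers; the grasp point (between the pads) lies 19 mm behind it; z points along the fingers, y is the line along which they close (so a half turn about z gives the same grasp; the last joint's range is limited). The gripper opens to 85 mm and grips with 20 to 120 N. Pads are 22 mm wide; open, the fingers measure 114 mm over their backs; the gripper's body (76 mm by 85 mm) begins 54 mm behind the grasp point. The pads swing forward as they close: fully open they stand 13 mm farther back than shut.
Start: joints at [1.273, 0.411, -0.013, 1.596, 0.006, 1.134, -0.082], TCP at [0.142, -0.609, 0.231] pointing down, gripper open.
Joint ranges: [-2.95, 2.95], [-0.29, 1.99], [-1.47, 1.44], [0.14, 2.54], [-1.03, 4.17], [0.13, 1.85], [-2.86, 2.86]. Speed limits (rad/s): [2.39, 2.39, 3.01, 3.01, 3.14, 3.14, 3.14].

## Interface

Orientations are given as [roll, pitch, yaw] about the fixed x, y, z axes, in that order (R = Rz(yaw) Ry(pitch) Rx(roll)).
In Python, from bench import bot gives the robot as it stands.
- The arm moves only by the tool servo_tool, never from a script. Its argument "rows" is a list of rows, each a list of 7 numbers: the shift along the tool's x, y, z in m, then the turn, a rotation vector about the tool's x, y, z in rad, then the opening, from 0 (shut) to 1 (fully open). In form: [[dx, dy, dz, wx, wy, wz, jaw], ...]. A call has 1 to 20 rows; each row is the pose to reach, as a shift and turn from the pose commanded when the call began, along the tool's axes at that moment; what a row does not reach only later rows make up. A row lasts 1/10 s, in which the tool goes at most 50 mm and 8.59 degrees, less where a joint would pass 70% of its speed; a pose out of reach is approached as far as the arm can. A call with a gripper value outside its range is refused whole. The fingers move at their own pace and stop on an object; "force" is the grip in N (left out, the last holds). Time passes only in rows, so rows that repeat a pose let the fingers close. It gives the time, the measured TCP pose, the force, the opening and the grip force at its end, in the units of the state.
- bot.state(): the state, without advancing time (a new reading comes with each control period).
- bot.get_image(name): name is "scene" or "top"; returns the picture (420x560x3 uint8, red, green, blue); there is no depth.
- bot.calibration(name): a dict with "fx", "fy", "cx", "cy" (pixels), "world_from_camera" (4x4, takes a point from camera to world coordinates). Camera axes: x right, y up, looking along -z (the intrinsics and any distortion apply to the point x, -y, -z); pixel columns grow to the right and rows downward; lengths in m; the calibration is good to about 2 mm. A picture is of the moment at which its call begins. calibration takes no time and is no camera call.
- bot.close_job(): hands the job in; it is judged then, once.
The state is a dict: "time": time; "joint_positions": joint angles; "qd": joint speeds; "joint_efforts": joint torques, N m; "tcp_pos": TCP position; "tcp_rot": TCP orientation; "contact_force": force on the tool from outside, world axes, zero at the start; "torque": the same for the moment, N m; "finger_gap": finger opening in m; "grip_force": force on a finger pad.
Only numpy, scipy, OpenCV 4.12 (cv2) and the standard library are available. Lean on these libraries where they do the work, as an engineer would, in place of code of your own. Each camera call takes 0.05 s, during which the arm holds its last target. There are 200 camera calls.

## Working session

There is one attempt and no reset: what is moved stays moved. The work goes in short steps, Python scripts to look and compute and a tool call to move; the robot and the scene stay as the last step left them, time stands still between calls to the robot, and variables do not carry over. Pictures are saved under pics/ and viewed, at most 10 in all, crops included, and the job is handed in when it is done.

Besides the shell and the picture viewer there is one more tool, called after "Request:" as a command line: name --pt "numbers of a row" for each row, then --argument value for the rest. servo_tool: Moves the arm, as the interface text tells. Its arguments: {"type":"object","properties":{"rows":{"type":"array","items":{"type":"array","items":{"type":"number"}}},"force":{"type":"number"}},"required":["rows"]}

```bash
mkdir -p pics; python3 - <<'E'
from bench import bot
import cv2,numpy as np
for n in("scene","top"):
    cv2.imwrite(f"pics/{n}0.png",bot.get_image(n)[:,:,::-1]); c=bot.calibration(n); print(n,{k:(np.round(v,4).tolist() if not isinstance(v,str) else v) for k,v in c.items()})
s=bot.state();print(s["tcp_pos"],s["tcp_rot"],s["time"],s["finger_gap"])
E
```

```text
scene {'fx': 455.3146, 'fy': 455.3146, 'cx': 275.0564, 'cy': 199.6504, 'world_from_camera': [[0.0236, -0.79, 0.6126, 1.1377], [0.9997, 0.0247, -0.0067, 0.0296], [-0.0099, 0.6126, 0.7904, 0.8637], [0.0, 0.0, 0.0, 1.0]]}
top {'fx': 396.4451, 'fy': 396.4451, 'cx': 275.4821, 'cy': 211.6327, 'world_from_camera': [[0.019, 0.9971, -0.0739, 0.43], [-0.9998, 0.0196, 0.0081, 0.0276], [0.0095, 0.0738, 0.9972, 0.8755], [0.0, 0.0, 0.0, 1.0]]}
[ 0.14222227 -0.60814439  0.23053239] [-3.14012881e+00  1.15463299e-04  2.29814214e-01] 0.1 0.08556721719217603
```

View pics/scene0.png

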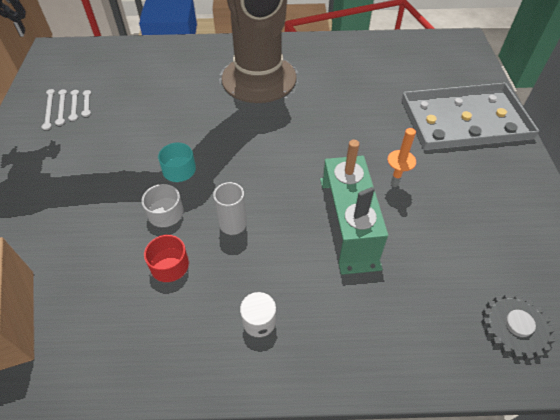

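View pics/top0.png

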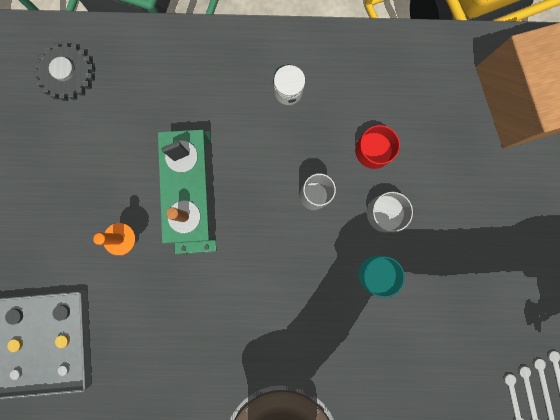

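Candidates in the scene view:
- **Brushes:** (352,158) has a wooden handle in the rack, and (403,150) is orange and outside it. The wooden one is meant.
- **Pots:** grey steel (162,206), red (167,259), turquoise (177,162), and a white cup (258,315). The grey one is meant.
- **Tin:** the tall one is at (230,208).

I'll confirm these in one enlarged crop.

```bash
python3 - <<'E'
import cv2,numpy as np
t=cv2.imread("pics/top0.png");s=cv2.imread("pics/scene0.png")
f=lambda i,x,y,w,h:cv2.resize(i[y:y+h,x:x+w],None,fx=4,fy=4,interpolation=cv2.INTER_CUBIC)
a=f(t,140,120,100,75*2); b=f(t,340,170,100,75); c=f(s,135,170,100,75)
cv2.imwrite("pics/crop0.png",np.hstack([a,np.vstack([b,c])]))
E
```

```text
(no output)
```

View pics/crop0.png

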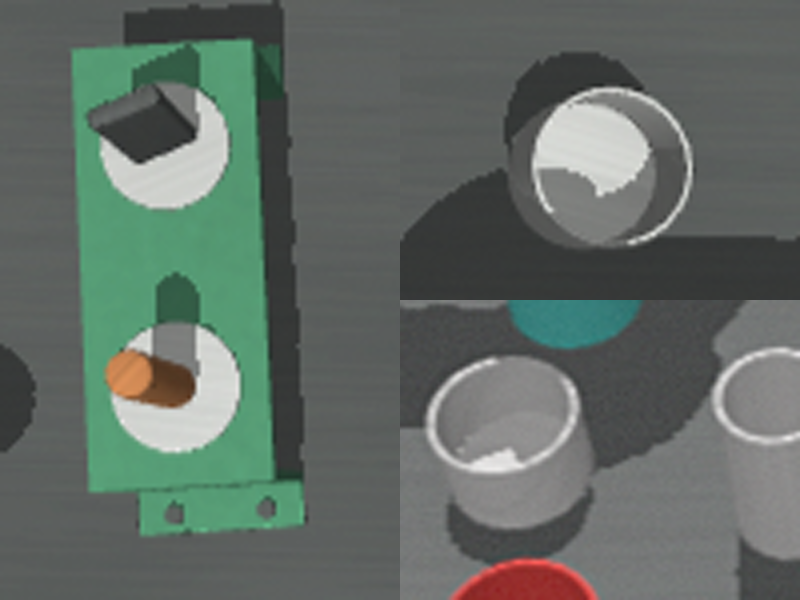

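```bash
cat > h.py <<'E'
from bench import bot
import numpy as np
from scipy.spatial.transform import Rotation as R
def ray(n,u,v,z):
    c=bot.calibration(n);T=np.array(c["world_from_camera"])
    d=T[:3,:3]@[(u-c["cx"])/c["fx"],-(v-c["cy"])/c["fy"],-1];o=T[:3,3]
    return (o+d*(z-o[2])/d[2]).round(4)
def rel(p,pr=True):
    s=bot.state();M=R.from_euler("xyz",s["tcp_rot"]);return M.inv().apply(np.array(p)-s["tcp_pos"]).round(4)
E
python3 - <<'E'
from h import *
for k,a in dict(disc=("top",183.5,216.3,.104),handle=("top",172.2,213.2,.195),discS=("scene",349,173,.104),scr=("top",180.9,155.8,.104),pot=("top",392.7,211.4,.055),potS=("scene",160.5,198.1,.055),tin=("top",319,190,.11),orange=("top",99,239,.195)).items(): print(k,ray(*a))
p=ray("top",183.5,216.3,.104)
print(rel([*p[:2],.26]),rel([*p[:2],.146]))
E
```

```text
disc [0.4746 0.2001 0.104 ]
handle [0.4743 0.1993 0.195 ]
discS [0.4796 0.2008 0.104 ]
scr [0.5937 0.2095 0.104 ]
pot [ 0.4961 -0.2229  0.055 ]
potS [ 0.4984 -0.2223  0.055 ]
tin [ 0.5307 -0.0625  0.11  ]
orange [0.4278 0.3221 0.195 ]
[ 0.5078 -0.7113 -0.0285] [ 0.5078 -0.7112  0.0855]
```

Measured positions:
- **Brush:** (0.475, 0.200)
- **Pot:** (0.497, -0.223)
- **Tin:** (0.531, -0.063)
- **Scraper:** (0.594, 0.210)

I'll approach above the brush.

Request:
servo_tool --pt "0.05 -0.04 -0.03 0 0 0 1" --pt "0.09 -0.07 -0.04 0 0 0 1" --pt "0.13 -0.1 -0.05 0 0 0 1" --pt "0.17 -0.135 -0.05 0 0 0 1" --pt "0.21 -0.17 -0.05 0 0 0 1" --pt "0.25 -0.2 -0.05 0 0 0 1" --pt "0.29 -0.23 -0.05 0 0 0 1" --pt "0.325 -0.26 -0.05 0 0 0 1" --pt "0.354 -0.287 -0.05 0 0 0 1" --pt "0.37 -0.33 -0.05 0 0 0 1" --pt "0.387 -0.375 -0.05 0 0 0 1" --pt "0.403 -0.42 -0.05 0 0 0 1" --pt "0.42 -0.465 -0.05 0 0 0 1" --pt "0.437 -0.51 -0.05 0 0 0 1" --pt "0.454 -0.555 -0.05 0 0 0 1" --pt "0.47 -0.6 -0.045 0 0 0 1" --pt "0.485 -0.64 -0.04 0 0 0 1" --pt "0.497 -0.68 -0.035 0 0 0 1" --pt "0.508 -0.711 -0.03 0 0 0 1" --pt "0.508 -0.711 -0.03 0 0 0 1"

```text
time: 2.1
tcp_pos: [0.4738, 0.2044, 0.2605]
tcp_rot: [-3.139, 0.001, 0.236]
contact_force: [-0.5, -0.4, 0.6]
finger_gap: 0.0853
grip_force: 0.0
```

```bash
python3 - <<'E'
from h import *
import cv2
s=bot.state();print(s["tcp_pos"],s["tcp_rot"],s["time"],s["joint_positions"],rel([.475,.2,.26]))
a=bot.get_image("scene")[70:280,250:530,::-1];b=bot.get_image("top")[100:310,60:340,::-1]
cv2.imwrite("pics/a1.png",cv2.resize(np.hstack([a,b]),(800,300)))
E
```

```text
[0.4737572  0.20438719 0.2604606 ] [-3.13880299e+00  1.11208750e-03  2.36498038e-01] 2.1 [ 0.04873364  0.26657269 -0.65886335  1.78479993  0.17432784  1.14993648
 -1.99894271] [0.0002 0.0046 0.0004]
```

View pics/a1.png

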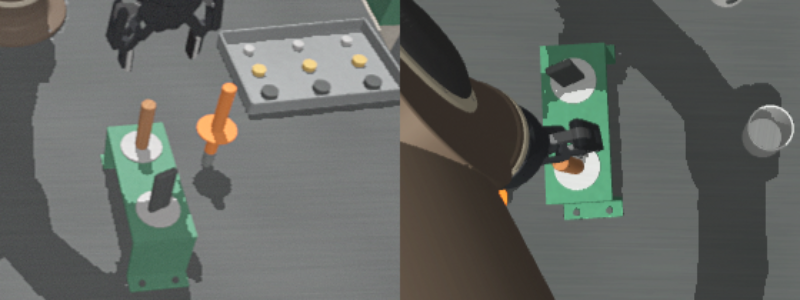

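The picture shows the open gripper beside and above the brush handle: top view fingers near (575,140), handle (568,163). I'll check that by projecting the TCP.

```bash
python3 - <<'E'
from h import *
for n,(ox,oy,sh) in dict(scene=(250,70,0),top=(60,100,400)).items():
    c=bot.calibration(n);T=np.linalg.inv(np.array(c["world_from_camera"]))
    for p in ([.4738,.2044,.2605],[.475,.2,.195],[.4835,.163,.272],[.464,.2458,.272]):
        q=T@[*p,1];u=c["cx"]-c["fx"]*q[0]/q[2];v=c["cy"]+c["fy"]*q[1]/q[2]
        print(n,p,(u-ox)/.7+sh,(v-oy)/.7)
E
```

```text
scene [0.4738, 0.2044, 0.2605] 157.1662278092309 68.05406673043332
scene [0.475, 0.2, 0.195] 147.9601704448958 103.06937656251722
scene [0.4835, 0.163, 0.272] 128.42259796120948 67.21826656845333
scene [0.464, 0.2458, 0.272] 187.8272385277146 56.02008024158914
top [0.4738, 0.2044, 0.2605] 540.4719820778137 157.8636334167142
top [0.475, 0.2, 0.195] 559.727617877476 161.11542404289466
top [0.4835, 0.163, 0.272] 576.632706235072 148.7438042145029
top [0.464, 0.2458, 0.272] 498.0157738266336 165.45323668528383
```

Request:
servo_tool --pt "0 0.0045 0.02 0 0 0 1" --pt "0 0.0045 0.05 0 0 0 1" --pt "0 0.0045 0.08 0 0 0 1" --pt "0 0.0045 0.105 0 0 0 1" --pt "0 0.0045 0.113 0 0 0 1" --pt "0 0.0045 0.113 0 0 0 1" --pt "0 0.0045 0.113 0 0 0 0" --pt "0 0.0045 0.113 0 0 0 0" --pt "0 0.0045 0.113 0 0 0 0" --pt "0 0.0045 0.113 0 0 0 0" --pt "0 0.0045 0.113 0 0 0 0" --pt "0 0.0045 0.113 0 0 0 0" --pt "0 0.0045 0.113 0 0 0 0" --pt "0 0.0045 0.113 0 0 0 0" --force 40

```text
time: 3.6
tcp_pos: [0.4764, 0.1953, 0.149]
tcp_rot: [3.141, -0.001, 0.23]
contact_force: [-1.5, -0.7, 6.4]
finger_gap: 0.021
grip_force: 38.9
```

Gripped (gap 21 mm). Lifting.

Request:
servo_tool --pt "0 0 -0.01 0 0 0 0" --pt "0 0 -0.03 0 0 0 0" --pt "0 0 -0.055 0 0 0 0" --pt "0 0 -0.08 0 0 0 0" --pt "0 0 -0.105 0 0 0 0" --pt "0 0 -0.13 0 0 0 0" --pt "0 0 -0.15 0 0 0 0" --pt "0 0 -0.16 0 0 0 0" --pt "0 0 -0.16 0 0 0 0" --pt "0 0 -0.16 0 0 0 0"

```text
time: 4.6
tcp_pos: [0.4757, 0.1947, 0.3075]
tcp_rot: [3.141, 0.001, 0.23]
contact_force: [-0.2, 1.1, -2.0]
finger_gap: 0.0214
grip_force: 39.1
```

```bash
python3 - <<'E'
from h import *
import cv2
a=bot.get_image("scene")[30:270,250:450,::-1];b=bot.get_image("top")[100:340,60:260,::-1]
cv2.imwrite("pics/a2.png",cv2.resize(np.hstack([a,b]),(800,480),interpolation=cv2.INTER_CUBIC))
s=bot.state();print(s["tcp_pos"],s["tcp_rot"],s["grip_force"],s["contact_force"],rel([.497,-.223,.309]))
E
```

```text
[0.47553811 0.19473654 0.30707295] [3.14134835e+00 2.05554835e-03 2.29896174e-01] 39.13479924201965 [ 0.61524559 -0.67426951 -0.99801718] [-0.0743  0.4116 -0.0017]
```

View pics/a2.png

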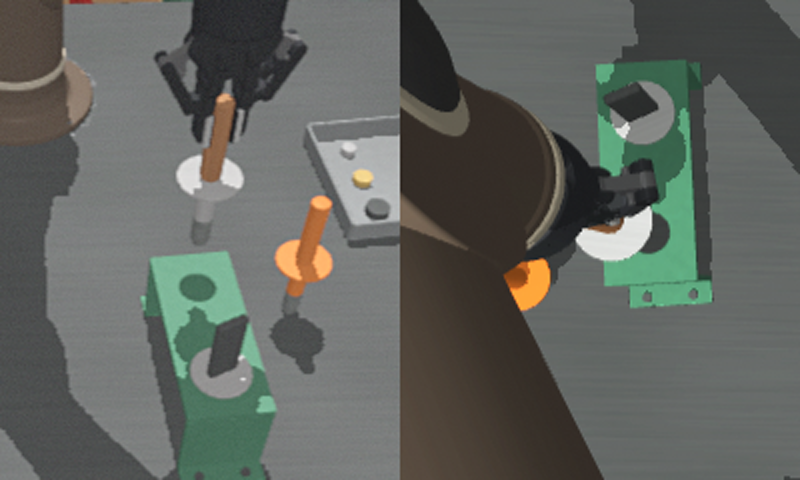

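The brush is lifted clear of the rack, disc at scene crop (210,177), handle top (225,98), bristles' end (201,240). The hole is empty and the scraper in place. Checking the tilt and offset.

```bash
python3 - <<'E'
from h import *
for u,v,z in((362.5,79,.353),(355,118.5,.262),(350.5,149,.173)):print(ray("scene",u,v,z))
print(ray("scene",250+197/2,30+287/2,.1), "hole")
E
```

```text
[0.475  0.1959 0.353 ]
[0.4776 0.194  0.262 ]
[0.473  0.1966 0.173 ]
[0.4776 0.2004 0.1   ] hole
```

The brush is upright and centred under the TCP. Moving over the pot, with the bristles' end at 0.17 m, clear of the tin.

Request:
servo_tool --pt "-0.002 0.01 0 0 0 0 0" --pt "-0.006 0.03 0 0 0 0 0" --pt "-0.011 0.06 0 0 0 0 0" --pt "-0.016 0.09 0 0 0 0 0" --pt "-0.022 0.12 0 0 0 0 0" --pt "-0.027 0.15 0 0 0 0 0" --pt "-0.033 0.18 0 0 0 0 0" --pt "-0.038 0.21 0 0 0 0 0" --pt "-0.043 0.24 0 0 0 0 0" --pt "-0.049 0.27 0 0 0 0 0" --pt "-0.054 0.3 0 0 0 0 0" --pt "-0.06 0.33 0 0 0 0 0" --pt "-0.065 0.36 0 0 0 0 0" --pt "-0.07 0.385 0 0 0 0 0" --pt "-0.073 0.402 0 0 0 0 0" --pt "-0.074 0.41 0 0 0 0 0" --pt "-0.074 0.412 0 0 0 0 0" --pt "-0.074 0.412 0 0 0 0 0" --pt "-0.074 0.412 0 0 0 0 0"

```text
time: 6.6
tcp_pos: [0.4981, -0.2215, 0.3084]
tcp_rot: [-3.141, -0.0, 0.232]
contact_force: [-0.9, -0.6, -1.4]
finger_gap: 0.0212
grip_force: 39.2
```

```bash
python3 - <<'E'
from h import *
import cv2
a=bot.get_image("scene")[60:300,80:280,::-1];b=bot.get_image("top")[120:360,260:460,::-1]
cv2.imwrite("pics/a3.png",cv2.resize(np.hstack([a,b]),(800,480),interpolation=cv2.INTER_CUBIC))
s=bot.state();print(s["tcp_pos"],s["tcp_rot"],s["grip_force"],s["contact_force"],rel([.497,-.223,.152]))
E
```

```text
[ 0.49806907 -0.22182367  0.30848063] [-3.14158700e+00 -2.76109928e-04  2.31546190e-01] 39.16468799114227 [ 0.46561945  0.06373646 -1.16428131] [-0.0014  0.0009  0.1565]
```

View pics/a3.png

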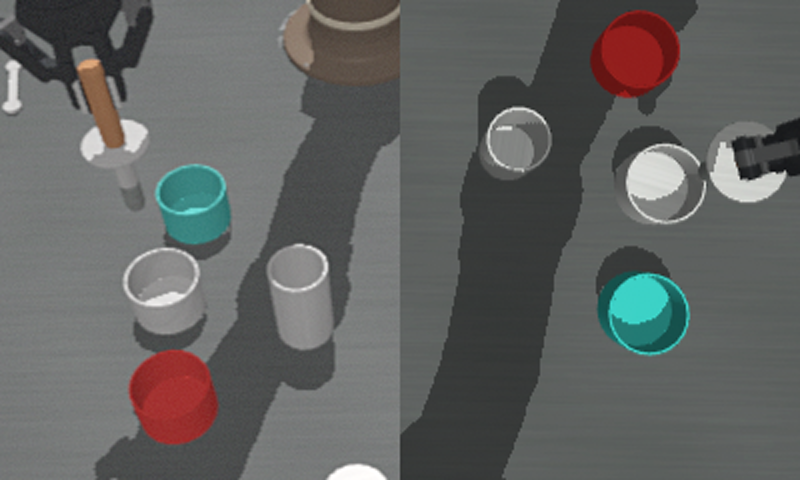

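The brush is upright above the grey pot (scene crop: bristles' end (133,205), pot rim (162,282)); the tin and the coloured pots are to the side. Dipping, holding and raising.

Request:
servo_tool --pt "-0.001 0.001 0.02 0 0 0 0" --pt "-0.001 0.001 0.05 0 0 0 0" --pt "-0.001 0.001 0.08 0 0 0 0" --pt "-0.001 0.001 0.105 0 0 0 0" --pt "-0.001 0.001 0.13 0 0 0 0" --pt "-0.001 0.001 0.145 0 0 0 0" --pt "-0.001 0.001 0.152 0 0 0 0" --pt "-0.001 0.001 0.152 0 0 0 0" --pt "-0.001 0.001 0.152 0 0 0 0" --pt "-0.001 0.001 0.152 0 0 0 0" --pt "-0.001 0.001 0.152 0 0 0 0" --pt "-0.001 0.001 0.152 0 0 0 0" --pt "-0.001 0.001 0.152 0 0 0 0" --pt "-0.001 0.001 0.152 0 0 0 0"

```text
time: 8.1
tcp_pos: [0.4972, -0.2242, 0.1564]
tcp_rot: [3.141, -0.0, 0.23]
contact_force: [1.4, 0.5, -0.3]
finger_gap: 0.0211
grip_force: 39.2
```

```bash
python3 - <<'E'
from h import *
import cv2
a=bot.get_image("scene")[100:250,100:300,::-1]
cv2.imwrite("pics/a4.png",cv2.resize(a,(800,600),interpolation=cv2.INTER_CUBIC))
s=bot.state();print(s["tcp_pos"],s["tcp_rot"],s["contact_force"])
E
```

```text
[ 0.4971568  -0.22419237  0.15638546] [ 3.14145980e+00 -1.40762721e-04  2.29781584e-01] [-0.02236884 -0.08490309 -1.481653  ]
```

View pics/a4.png

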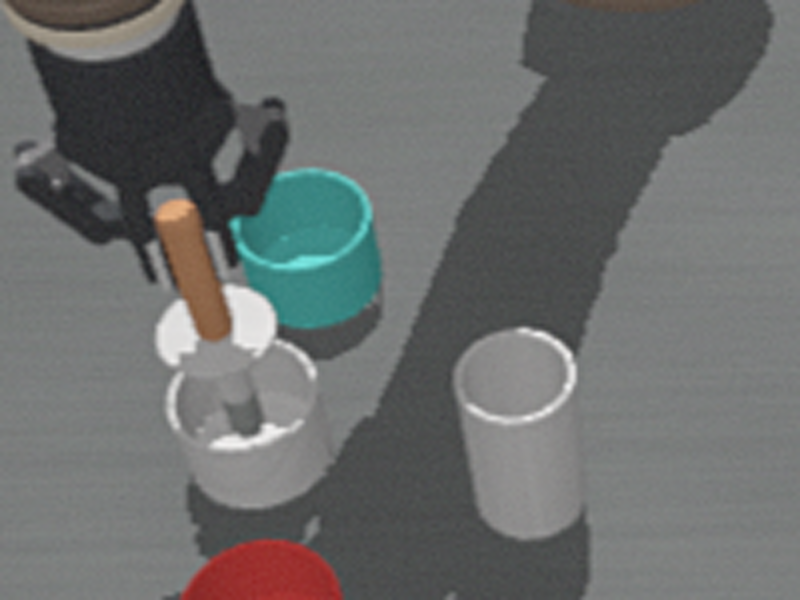

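The bristles are well inside the grey pot (bristle end at crop (245,430), inside the rim ellipse at (243,395)), held for over 0.5 s. Raising and returning.

Request:
servo_tool --pt "0 0 -0.01 0 0 0 0" --pt "0 0 -0.03 0 0 0 0" --pt "0 0 -0.055 0 0 0 0" --pt "0 0 -0.08 0 0 0 0" --pt "0 0 -0.105 0 0 0 0" --pt "0 0 -0.13 0 0 0 0" --pt "0 0 -0.145 0 0 0 0" --pt "0 0 -0.152 0 0 0 0" --pt "0 0 -0.152 0 0 0 0"

```text
time: 9.05
tcp_pos: [0.4974, -0.2242, 0.3094]
tcp_rot: [3.14, -0.001, 0.23]
contact_force: [0.7, 0.4, -0.7]
finger_gap: 0.021
grip_force: 39.2
```

Request:
servo_tool --pt "0.002 -0.01 0 0 0 0 0" --pt "0.006 -0.03 0 0 0 0 0" --pt "0.011 -0.06 0 0 0 0 0" --pt "0.016 -0.09 0 0 0 0 0" --pt "0.022 -0.12 0 0 0 0 0" --pt "0.027 -0.15 0 0 0 0 0" --pt "0.033 -0.18 0 0 0 0 0" --pt "0.038 -0.21 0 0 0 0 0" --pt "0.043 -0.24 0 0 0 0 0" --pt "0.049 -0.27 0 0 0 0 0" --pt "0.054 -0.3 0 0 0 0 0" --pt "0.06 -0.33 0 0 0 0 0" --pt "0.065 -0.36 0 0 0 0 0" --pt "0.07 -0.385 0 0 0 0 0" --pt "0.074 -0.405 0 0 0 0 0" --pt "0.076 -0.415 0 0 0 0 0" --pt "0.076 -0.417 0 0 0 0 0" --pt "0.076 -0.417 0 0 0 0 0" --pt "0.076 -0.417 0 0 0 0 0"

```text
time: 10.95
tcp_pos: [0.4763, 0.1979, 0.308]
tcp_rot: [3.141, 0.001, 0.228]
contact_force: [0.6, 0.4, -1.8]
finger_gap: 0.0212
grip_force: 39.2
```

```bash
python3 - <<'E'
from h import *
import cv2
a=bot.get_image("scene")[30:255,250:450,::-1]
cv2.imwrite("pics/a5.png",cv2.resize(a,(533,600),interpolation=cv2.INTER_CUBIC))
s=bot.state();print(s["tcp_pos"],s["tcp_rot"],s["contact_force"],rel([.476,.1995,.149]))
E
```

```text
[0.47634975 0.19797006 0.30813567] [3.14099709e+00 2.50396476e-04 2.28084167e-01] [ 0.10619603 -0.1165941  -0.60058511] [ 0.     -0.0017  0.1591]
```

View pics/a5.png

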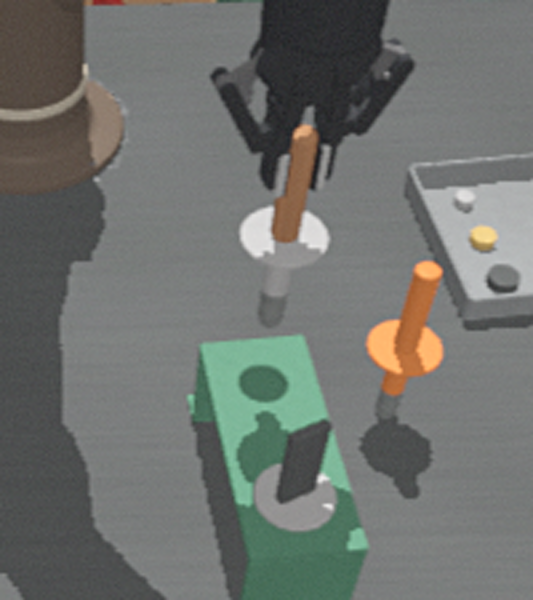

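The brush is upright above the empty hole (hole at (263,383), bristles' end (271,318)). Lowering.

Request:
servo_tool --pt "0 -0.0015 0.015 0 0 0 0" --pt "0 -0.0015 0.035 0 0 0 0" --pt "0 -0.0015 0.055 0 0 0 0" --pt "0 -0.0015 0.075 0 0 0 0" --pt "0 -0.0015 0.095 0 0 0 0" --pt "0 -0.0015 0.115 0 0 0 0" --pt "0 -0.0015 0.135 0 0 0 0" --pt "0 -0.0015 0.147 0 0 0 0" --pt "0 -0.0015 0.153 0 0 0 0" --pt "0 -0.0015 0.157 0 0 0 0" --pt "0 -0.0015 0.157 0 0 0 0" --pt "0 -0.0015 0.157 0 0 0 0"

```text
time: 12.2
tcp_pos: [0.4762, 0.2009, 0.1519]
tcp_rot: [-3.141, -0.001, 0.23]
contact_force: [-0.2, -0.3, -1.2]
finger_gap: 0.021
grip_force: 39.2
```

Still hanging (no contact). A few more mm, then release slowly and retreat.

Request:
servo_tool --pt "0 0 0.001 0 0 0 0" --pt "0 0 0.002 0 0 0 0" --pt "0 0 0.003 0 0 0 0" --pt "0 0 0.003 0 0 0 0" --pt "0 0 0.003 0 0 0 0"

```text
time: 12.7
tcp_pos: [0.476, 0.2007, 0.149]
tcp_rot: [3.141, -0.001, 0.23]
contact_force: [-1.3, -2.1, 5.3]
finger_gap: 0.0212
grip_force: 40.1
```

In contact with the rack: upward force 5 N. Releasing.

Request:
servo_tool --pt "0 0 0 0 0 0 0.4" --pt "0 0 0 0 0 0 0.5" --pt "0 0 0 0 0 0 0.7" --pt "0 0 0 0 0 0 1" --pt "0 0 0 0 0 0 1" --pt "0 0 0 0 0 0 1" --pt "0 0 0 0 0 0 1" --pt "0 0 -0.02 0 0 0 1" --pt "0 0 -0.05 0 0 0 1" --pt "0 0 -0.08 0 0 0 1" --pt "0 0 -0.11 0 0 0 1" --pt "0 0 -0.14 0 0 0 1" --pt "0 0 -0.16 0 0 0 1" --pt "0 0 -0.16 0 0 0 1" --pt "0 0 -0.16 0 0 0 1"

```text
time: 14.2
tcp_pos: [0.4758, 0.2005, 0.3081]
tcp_rot: [3.141, -0.0, 0.23]
contact_force: [-0.5, 0.5, 0.4]
finger_gap: 0.0855
grip_force: 0.0
```

```bash
python3 - <<'E'
from h import *
import cv2
cv2.imwrite("pics/a6.png",bot.get_image("scene")[:,:,::-1])
s=bot.state();print(s["tcp_pos"],s["contact_force"],s["finger_gap"])
E
```

```text
[0.47542589 0.2003683  0.30748278] [-0.23514401 -0.6816815  -0.6201156 ] 0.08550506654484326
```

View pics/a6.png

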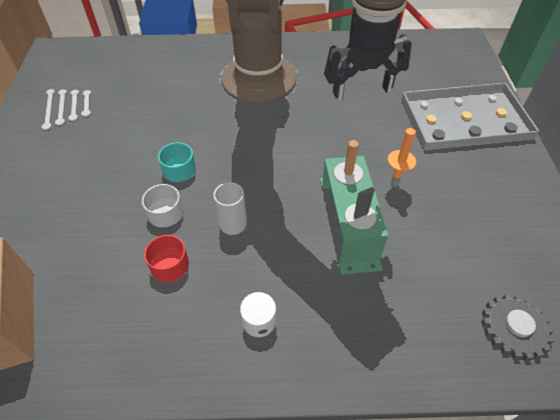

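The brush is back in its hole at (350,165), upright as at the start. The pot, tin and scraper are unmoved, and the gripper is clear.

```bash
python3 -c "
from bench import bot
print(bot.close_job())"
```

```text
the job is handed in; nothing more can be done
None
```

The brush was dipped upright in the grey steel pot for over half a second and now hangs upright in its own rack hole; the pot, tin and scraper look unmoved in the last picture, and the job was handed in about 14 s into the 48 s limit, with no verdict returned.

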